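# Click a plug-in relay into a push-push socket whose latch may have been left down

## Task

Pick up the black plug-in relay standing on the bench, put it foot down into the empty push-push socket on the steel mounting plate, and click it home: press it right down to the stop and let it come back, until it stays locked at its lower position instead of springing up. You cannot see whether the socket's latch was left up or down, so one click may lock it or may pop it up and call for another: feel how high it stands each time. Press slowly and with less than 30 N, let go of it, and leave the contactor, the stack of terminals and the jar near it where they are.

Things in the scene. Friction and masses are not known exactly. Their poses are not given: they have to be found in the camera images.
- relay: The plug-in relay to fit, about 80 g, loose, upright on the bench: black, 74 mm tall. Foot part 30 x 20 mm, 44 mm high; on it a wider flat-topped head 38 x 26 mm, 30 mm high, to grip by. Origin: centre of the underside; x along the long side, y along the short side, z up. Works either way round (half a turn). Merely set on a latched pusher it is not clicked in: press it to the stop at least once.
- dock: Steel mounting plate 190 x 170 x 6 mm fixed on the bench, a socket in its middle: grey block 58 x 48 mm (x, y) whose flat rim is 56 mm above the bench, higher than all else on the plate (terminals 40, ducts 42 mm). Origin: centre of the plate's underside. The well in the socket is 32.4 x 22.4 mm (long side along x), with a 2.5 mm bevel round its mouth; in it a black spring pusher with a push-push latch.
- mouth (a point): Centre of the well's mouth, at the rim's height (56 mm above the bench); x along the well's long side, z up. The pusher in the well carries the relay's foot. Its spring pushes up with 3 N at the top, rising to about 7 N at the stop (more if moved fast); a touch under 2 N on the relay does not move it. Press at 40 mm/s or slower; faster strokes jolt the parts.
- up_level (a point): Fixed mark: where the relay's foot stands when the pusher is up (unlocked), 25 mm below the mouth; the relay's top is then 49 mm above the rim.
- locked_level (a point): Fixed mark: where the relay's foot stands when the pusher is latched down (locked), 35.1 mm below the mouth; the relay's top is then 38.9 mm above the rim. The pusher starts latched down or up, which is not measured.
- stop_level (a point): Fixed mark: the relay's foot where the pusher meets its stop, a stiff rubber buffer (6 N/mm beyond this mark), 40.2 mm below the mouth; the relay's top is then 33.8 mm above the rim. Each press to the stop and release swaps the latch (up to down, down to up): pressing with 11 to 15 N is sure to do it; shorter presses change nothing.
- contactor: Bystander: light grey contactor block 45 x 50 mm, 72 mm tall with a black top piece. Origin: centre of its underside.
- terminals: Bystander: loose grey stack of terminals 48 x 40 mm, 44 mm tall. Origin: centre of its underside.
- jar: Bystander: jar 52 mm across, 70 mm tall. Origin: centre of its underside.
There are look-alikes about, which are no part of the job. What is shaped like the relay but turquoise is not meant.

How it is judged:
By the outcome, as a careful person would: the job done as asked, in the order asked, and still so for the second after the job is handed in, with the robot touching nothing.
It also fails if it takes over 72 s, if anything falls off the work surface, if the arm or the gripper's body presses on something with over 40 N, if the wrist force passes 120 N, or if a joint passes its speed limit or range.

## Robot

A 6-joint arm with a two-finger parallel gripper is mounted at the origin on the work surface. World frame = base frame: x ahead of the robot, y to its left, z up, the work surface at z = 0. Lengths are in m, angles in rad, forces in N, time in s.
With the tool pointing down it reaches from about 0.375 to 0.975 m from the base axis. Payload 3.8 kg.
Tool frame: the origin (TCP) lies at the very end of the fingers, on their centre line; the grasp point (between the pads) lies 19 mm behind it; z points along the fingers, y is the direction in which the jaws open and shut (so a half turn about z gives the same grasp; the last joint's range is limited). The gripper opens to 85 mm and grips with 20 to 120 N. Pads are 22 mm wide; open, the fingers measure 114 mm over their backs; the gripper's body (76 mm by 85 mm) begins 54 mm behind the grasp point. The pads swing forward as they close: fully open they stand 13 mm farther back than shut.
Start: joints at [1.276, 0.264, 1.604, -0, 1.274, -0.037], TCP at [0.172, 0.653, 0.231] pointing down, gripper open.
Joint ranges: [-2.63, 2.63], [-0.94, 2.18], [0.31, 2.57], [-1.31, 4.45], [0, 2.66], [-2.55, 2.55]. Speed limits (rad/s): [2.57, 2.57, 3.14, 3.14, 3.14, 3.14].

## Interface

Orientations are given as a rotation vector (axis times angle).
In Python, from workcell import bot, viewer gives the robot as it stands.
- The arm moves only by the tool jog_arm, never from a script. Its argument "motion" is a list of rows, each an object of numbers: "dx", "dy", "dz": the shift along the world's x, y, z in cm; "turn": the turn about the world's z in rad. A call has 1 to 12 rows; each row shifts and turns the commanded pose from where the row before left it; what a row does not reach is not made up. A row lasts 1/12 s, in which the tool goes at most 41.7 mm and 7.16 degrees, less where a joint would pass 70% of its speed; a pose out of reach is approached as far as the arm can. A call is refused whole if a number of a shift passes 4.17 or a number of a turn 0.125, either way. A call with a gripper value outside its range is refused whole. "fingers" is the finger opening in cm, from 0 to 8.54, set as the call begins (left out, the last holds). The fingers move at their own pace and stop on an object; "grip_force" is the grip in N (left out, the last holds). Time passes only in rows, so rows that do not move let the fingers close. It gives the time, the measured TCP pose, the force and the opening at its end, in the units of the state.
- bot.read_state(): the state, without advancing time (a new reading comes with each control period).
- viewer.read_camera(name): name is "scene" or "top" or "wrist"; returns (picture, depth): 384x512x3 uint8, red, green, blue; 384x512 float32, m along the optical axis (not along the pixel's ray), 0 where there is no reading.
- viewer.camera_info(name): a dict with "vertical_fov" (degrees; the focal length in pixels is half the picture's height over the tangent of half this angle, whatever the lens; pixels are square), "cx", "cy" (the principal point, pixels), "R" (3x3) and "t" (3): a world point X has camera coordinates R X + t. Camera axes: x right, y down, z forward; pixel columns grow to the right and rows downward; lengths in m; the calibration is good to about 2 mm. A picture is of the moment at which its call begins: read the wrist's pose just before it. camera_info takes no time and is no camera call; for the wrist camera it gives the pose at the moment of the call.
- bot.finish_job(): hands the job in, once; it reports no verdict.
The state is a dict: "time": time; "q": joint angles; "joint_vel": joint speeds; "joint_torque": joint torques, N m; "tool_pos": TCP position; "tcp_rot": TCP orientation; "wrist_force": force on the tool from outside, world axes, zero at the start; "torque": the same for the moment, N m; "width": opening from 0.0 (shut) to 1.0 (fully open).
Only numpy, scipy, OpenCV 4.12 (cv2) and the standard library are available. Lean on these libraries where they do the work, as an engineer would, in place of code of your own. Each camera call takes 0.05 s, during which the arm holds its last target. There are 200 camera calls.

## Working session

There is one attempt and no reset: what is moved stays moved. The work goes in short steps, Python scripts to look and compute and a tool call to move; the robot and the scene stay as the last step left them, time stands still between calls to the robot, and variables do not carry over. Pictures are saved under pics/ and viewed, about 8 in all and at most 12, crops included, and the job is handed in when it is done.

Besides the shell and the picture viewer there is one more tool, called after "Emit:" by a JSON object that holds its "op" and its "data", one argument or row to a line. jog_arm: Moves the arm, as the interface text tells. Its arguments: {"type":"object","properties":{"motion":{"type":"array"},"fingers":{"type":"number"},"grip_force":{"type":"number"}},"required":["motion"]}

```bash
mkdir -p pics
cat > h.py <<'E'
import numpy as np, cv2
from workcell import bot, viewer
def cap(n,save=None):
    i=viewer.camera_info(n); p,d=viewer.read_camera(n)
    i['R']=np.array(i['R']); i['t']=np.array(i['t']); i['f']=p.shape[0]/2/np.tan(np.radians(i['vertical_fov'])/2)
    if save: cv2.imwrite('pics/'+save,p[:,:,::-1])
    return p,d,i
def ray(i,u,v,z):
    c=-i['R'].T@i['t']; r=i['R'].T@np.array([(u-i['cx'])/i['f'],(v-i['cy'])/i['f'],1])
    return c+r*(z-c[2])/r[2]
def cloud(d,i):
    v,u=np.mgrid[:d.shape[0],:d.shape[1]]
    P=np.stack([(u-i['cx'])/i['f']*d,(v-i['cy'])/i['f']*d,d],-1)
    W=(P-i['t'])@i['R']; W[d==0]=np.nan
    return W
E
python3 - <<'E'
from h import *
a,d,i=cap('scene','s1.png'); b,d2,j=cap('top','t1.png')
cv2.imwrite('pics/st.png',cv2.resize(np.vstack([a,b]),None,fx=.78,fy=.78)[:,:,::-1])
print(bot.read_state()); print(i,j)
E
```

```text
{'time': 0.1, 'q': array([ 1.27611440e+00,  2.64745476e-01,  1.60525257e+00,  1.20147941e-06,
        1.27373298e+00, -3.68861171e-02]), 'joint_vel': array([-0.0017564 , -0.00041673, -0.00350552,  0.00042393, -0.0031243 ,
       -0.00142676]), 'joint_torque': array([-1.02934437e-04, -5.16711473e+01, -3.68589377e+01, -2.15726327e-04,
        6.23417756e-03,  9.92276767e-06]), 'tool_pos': array([0.17188596, 0.65204543, 0.23003278]), 'tcp_rot': array([-0.40377913, -3.11517762,  0.00331223]), 'wrist_force': array([-0.12110931,  0.56707927,  0.30336216]), 'torque': array([ 0.05069358, -0.0036889 , -0.00727421]), 'width': 0.9994145352709328}
{'vertical_fov': 57.4336898272296, 'cx': 258.7470308038186, 'cy': 193.48662162753277, 'R': array([[ 0.72067298,  0.69325965, -0.0046381 ],
       [ 0.41322136, -0.43491386, -0.80006128],
       [-0.55666738,  0.57466598, -0.59990036]]), 't': array([-0.46024158, -0.1261947 ,  1.10842681]), 'f': np.float64(350.45053493065944)} {'vertical_fov': 43.14409206761955, 'cx': 251.58705068551842, 'cy': 186.6702983434874, 'R': array([[ 0.01151041, -0.99942162,  0.03199899],
       [-0.98086891, -0.01750432, -0.19388085],
       [ 0.19432884, -0.02915517, -0.98050307]]), 't': array([0.05493495, 0.53661555, 1.07618953]), 'f': np.float64(485.62874301095644)}
```

View pics/t1.png

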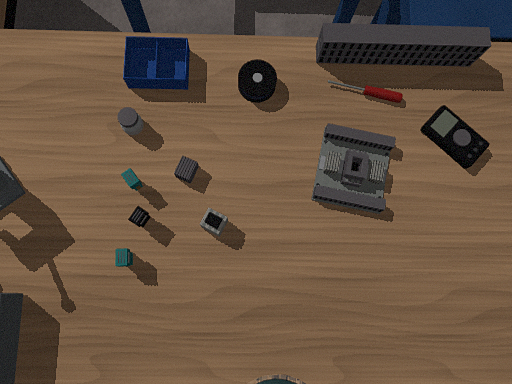

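View pics/s1.png

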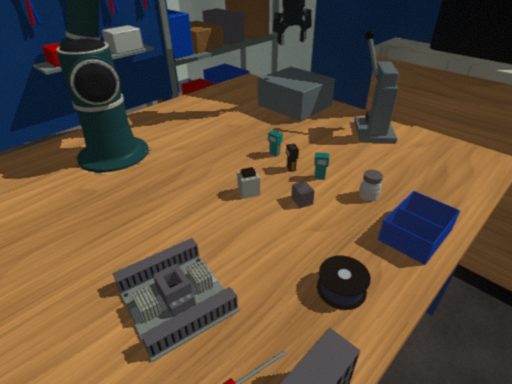

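The top view shows these candidates:
- black relay-like part at (139,217)
- turquoise look-alikes at (131,179) and (123,257)
- contactor with a black top at (214,221)
- dark grey terminal stack at (186,169)
- jar at (131,120)
- socket at (356,165)

In the scene view the black part is at (292,157). I choose the black part at (139,217) and will check it in a close crop.

Run:
```python
from h import *
p,d,i=cap('top'); W=cloud(d,i)
def fit(name,u0,u1,v0,v1,zl,zh,mask=None):
    w=W[v0:v1,u0:u1]; m=(w[...,2]>zl)&(w[...,2]<zh)
    if mask is not None: m&=mask[v0:v1,u0:u1]
    q=w[m]
    if len(q)<5: print(name,'few',len(q)); return
    r=cv2.minAreaRect((q[:,:2]*1000).astype(np.float32))
    print(name,len(q),'z',np.median(q[:,2]).round(4),'rect',np.round(r[0],1),np.round(r[1],1),round(r[2],1))
fit('relay',120,160,195,235,.066,.085)
fit('turqA',112,150,160,197,.06,.09)
fit('turqB',105,140,240,275,.06,.09)
fit('cont',190,240,200,245,.06,.085)
fit('term',165,205,150,190,.036,.055)
fit('jar',110,150,100,140,.06,.085)
fit('rim',330,385,140,190,.051,.062)
fit('plate',300,400,115,220,.003,.05)
fit('ducts',300,400,115,220,.038,.046)
c1=cv2.resize(p[190:245,105:180],None,fx=5,fy=5,interpolation=2); c2=cv2.resize(p[120:215,305:400],None,fx=4,fy=4,interpolation=2)
o=np.zeros((400,780,3),np.uint8); o[:c1.shape[0],:c1.shape[1]]=c1; o[:380,390:770]=c2
cv2.imwrite('pics/c1.png',o[:,:,::-1])
```

```text
relay 205 z 0.0732 rect [462.1 318.9] [27.4 37.3] 58.0
turqA 209 z 0.0726 rect [549.  340.3] [38.6 25.9] 36.8
turqB 237 z 0.0729 rect [370.1 348.8] [37.7 27.7] 3.0
cont 204 z 0.0706 rect [455.3 148. ] [46.3 43.2] 54.1
term 354 z 0.0432 rect [581.7 218.9] [40.7 48.5] 66.6
jar 318 z 0.0687 rect [695.  356.2] [46.1 45.1] 21.0
rim 370 z 0.0551 rect [ 594.  -183.9] [48.1 59.2] 79.0
plate 5071 z 0.0277 rect [ 601.6 -181.1] [248.7 268.1] 89.6
ducts 1874 z 0.0411 rect [ 594.1 -184. ] [168.4 183.8] 79.0
```

View pics/c1.png

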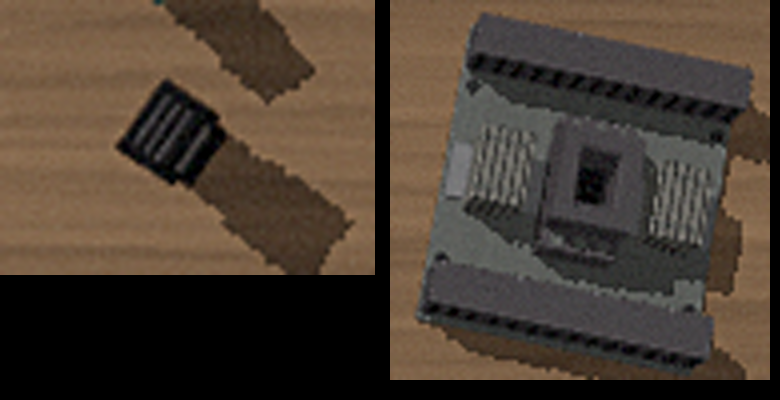

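The crop shows a black ribbed head in the left panel, which is the relay, with no turquoise. The right panel shows the socket with its well's long side roughly along x. The measured tops of 73 mm and 55 mm and the footprints match the description.

The relay is at (462, 319) mm with its long side at −32°. The socket is at (594, −184) mm at −11°. Now I'll move above the relay.

Emit:
{"op": "jog_arm", "data": {
  "motion": [
    {"dx":2.42,"dy":-2.77,"turn":-0.025},
    {"dx":2.42,"dy":-2.77,"turn":-0.025},
    {"dx":2.42,"dy":-2.77,"turn":-0.025},
    {"dx":2.42,"dy":-2.77,"turn":-0.025},
    {"dx":2.42,"dy":-2.77,"turn":-0.025},
    {"dx":2.42,"dy":-2.77,"turn":-0.025},
    {"dx":2.42,"dy":-2.77,"turn":-0.025},
    {"dx":2.42,"dy":-2.77,"turn":-0.025},
    {"dx":2.42,"dy":-2.77,"turn":-0.025},
    {"dx":2.42,"dy":-2.77,"turn":-0.025},
    {"dx":2.42,"dy":-2.77,"turn":-0.025},
    {"dx":2.42,"dy":-2.77,"turn":-0.025}
  ],
  "fingers": 7
}}

```text
validation failed for argument at $.mo...
```

Emit:
{"op": "jog_arm", "data": {
  "motion": [
    {},
    {},
    {}
  ]
}}

```text
validation failed for argument at $.mo...
```

```bash
cat >> h.py <<'E'
from scipy.spatial.transform import Rotation as Ro
def pose():
    s=bot.read_state(); R=Ro.from_rotvec(s['tcp_rot']).as_matrix()
    print('t',round(s['time'],2),'pos',(s['tool_pos']*1000).round(1),'jaw',np.degrees(np.arctan2(R[1,1],R[0,1])).round(2),'tilt',np.degrees(np.arccos(-R[2,2])).round(2),'F',s['wrist_force'].round(2),'w',round(s['width'],4)); return s
def rect(W,m,name):
    q=W[m]; r=cv2.minAreaRect((q[:,:2]*1000).astype(np.float32)); print(name,len(q),'z',(np.median(q[:,2])*1000).round(1),np.round(r[0],1),np.round(r[1],1),round(r[2],2))
E
python3 - <<'E'
from h import *
s=pose(); p,d,i=cap('wrist','w1.png'); W=cloud(d,i)
c=-i['R'].T@i['t']; print('cam',c.round(3))
dist=np.hypot(W[...,0]-.462,W[...,1]-.319)
m=(W[...,2]>.064)&(W[...,2]<.09)&(dist<.03); rect(W,m,'relay')
v,u=np.nonzero(m); print(u.min(),u.max(),v.min(),v.max())
q=cv2.minAreaRect(np.stack([u,v],1).astype(np.float32)); b=cv2.boxPoints(q); C=[ray(i,*x,.074)*1000 for x in b]; print(np.round(C,1)[:,:2],np.mean(C,0).round(1))
E
```

```text
t 0.15 pos [171.9 652.1 230.2] jaw 75.23 tilt 0.1 F [-0.16 -0.88 -0.67] w 1.0013
cam [0.102 0.67  0.373]
relay 0 z nan [0. 0.] [0. 0.] 0.0
  return _methods._mean(a, axis=axis, dtype=dtype,
  ret = ret.dtype.type(ret / rcount)
Traceback (most recent call last):
ValueError: zero-size array to reduction operation minimum which has no identity
```

View pics/w1.png

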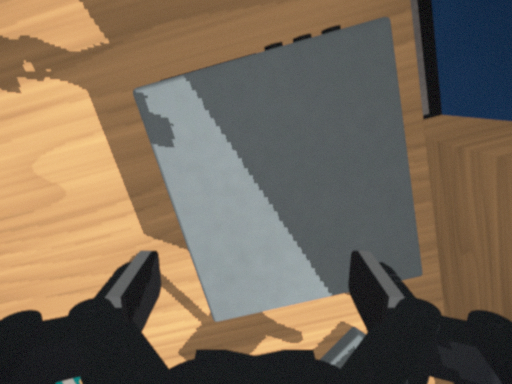

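Both move calls were refused, so this wrist view still shows the start: a grey box in the middle and the open fingers at (140,285) and (375,285). The rows probably need all four keys.

Emit:
{"op": "jog_arm", "data": {
  "motion": [
    {"dx":2.42,"dy":-2.77,"dz":0,"turn":-0.025},
    {"dx":2.42,"dy":-2.77,"dz":0,"turn":-0.025},
    {"dx":2.42,"dy":-2.77,"dz":0,"turn":-0.025},
    {"dx":2.42,"dy":-2.77,"dz":0,"turn":-0.025},
    {"dx":2.42,"dy":-2.77,"dz":0,"turn":-0.025},
    {"dx":2.42,"dy":-2.77,"dz":0,"turn":-0.025},
    {"dx":2.42,"dy":-2.77,"dz":0,"turn":-0.025},
    {"dx":2.42,"dy":-2.77,"dz":0,"turn":-0.025},
    {"dx":2.42,"dy":-2.77,"dz":0,"turn":-0.025},
    {"dx":2.42,"dy":-2.77,"dz":0,"turn":-0.025},
    {"dx":2.42,"dy":-2.77,"dz":0,"turn":-0.025},
    {"dx":2.42,"dy":-2.77,"dz":0,"turn":-0.025}
  ],
  "fingers": 7
}}

```text
time: 1.2
tool_pos: [0.4633, 0.3187, 0.2313]
tcp_rot: [0.867, 3.02, 0.0]
wrist_force: [1.0, 0.6, 0.9]
width: 0.82
```

Emit:
{"op": "jog_arm", "data": {
  "motion": [
    {"dx":0,"dy":0,"dz":0,"turn":0},
    {"dx":0,"dy":0,"dz":0,"turn":0},
    {"dx":0,"dy":0,"dz":0,"turn":0}
  ]
}}

```text
time: 1.45
tool_pos: [0.4623, 0.3202, 0.2311]
tcp_rot: [-0.866, -3.019, -0.0]
wrist_force: [-0.6, 0.6, 1.0]
width: 0.823
```

```bash
cat > look.py <<'E'
from h import *
import sys
x,y,zl,zh,r,zt=map(float,sys.argv[2:8])
s=pose(); p,d,i=cap('wrist',sys.argv[1]); W=cloud(d,i)
dist=np.hypot(W[...,0]-x,W[...,1]-y)
m=(W[...,2]>zl)&(W[...,2]<zh)&(dist<r); rect(W,m,'obj')
v,u=np.nonzero(m); print(u.min(),u.max(),v.min(),v.max())
q=cv2.minAreaRect(np.stack([u,v],1).astype(np.float32)); C=np.array([ray(i,*b,zt)*1000 for b in cv2.boxPoints(q)]); print(C.round(1)[:,:2].tolist(),C.mean(0).round(1))
E
python3 look.py w2.png .462 .319 .064 .09 .03 .074
```

```text
t 1.45 pos [462.3 320.2 231.1] jaw 57.99 tilt 0.05 F [-0.61  0.6   1.04] w 0.8226
obj 1075 z 73.7 [463.6 318.3] [25.9 37.5] 57.42
240 267 158 197
[[440.0, 318.2], [453.5, 339.7], [486.2, 319.8], [472.2, 297.5]] [463.  318.8  74. ]
```

View pics/w2.png

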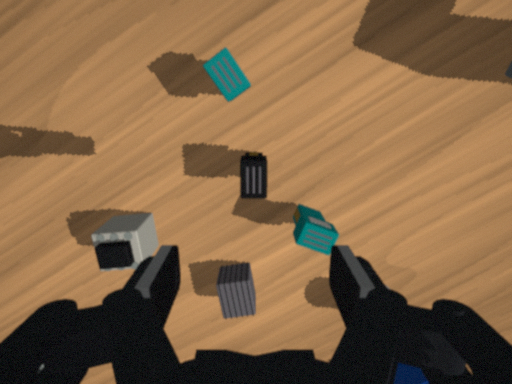

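The wrist view has the black relay at (254,176), between the turquoise parts at (227,75) and (315,230). The relay centre is about (463.3, 318.5) mm and the jaws are already aligned with it. Descending and gripping next.

Emit:
{"op": "jog_arm", "data": {
  "motion": [
    {"dx":0.1,"dy":-0.15,"dz":-1.8,"turn":0},
    {"dx":0,"dy":0,"dz":-2,"turn":0},
    {"dx":0,"dy":0,"dz":-2,"turn":0},
    {"dx":0,"dy":0,"dz":-2,"turn":0},
    {"dx":0,"dy":0,"dz":-2,"turn":0},
    {"dx":0,"dy":0,"dz":-2,"turn":0},
    {"dx":0,"dy":0,"dz":-2,"turn":0},
    {"dx":0,"dy":0,"dz":-1.6,"turn":0},
    {"dx":0,"dy":0,"dz":-1.2,"turn":0},
    {"dx":0,"dy":0,"dz":-1,"turn":0},
    {"dx":0,"dy":0,"dz":-0.7,"turn":0},
    {"dx":0,"dy":0,"dz":0,"turn":0}
  ]
}}

```text
time: 2.5
tool_pos: [0.4623, 0.3188, 0.0469]
tcp_rot: [-0.863, -3.019, 0.003]
wrist_force: [-0.5, -0.2, -0.4]
width: 0.819
```

Emit:
{"op": "jog_arm", "data": {
  "motion": [
    {"dx":0,"dy":0,"dz":0,"turn":0},
    {"dx":0,"dy":0,"dz":0,"turn":0},
    {"dx":0,"dy":0,"dz":0,"turn":0},
    {"dx":0,"dy":0,"dz":0,"turn":0},
    {"dx":0,"dy":0,"dz":0,"turn":0},
    {"dx":0,"dy":0,"dz":0,"turn":0},
    {"dx":0,"dy":0,"dz":0,"turn":0},
    {"dx":0,"dy":0,"dz":0,"turn":0},
    {"dx":0,"dy":0,"dz":0,"turn":0},
    {"dx":0,"dy":0,"dz":0,"turn":0}
  ],
  "fingers": 1.5,
  "grip_force": 50
}}

```text
time: 3.33
tool_pos: [0.4643, 0.3191, 0.0495]
tcp_rot: [0.865, 3.019, 0.002]
wrist_force: [-0.9, -1.4, 5.3]
width: 0.297
```

```bash
python3 -c "
from h import *
pose()"
```

```text
t 3.33 pos [464.3 319.1  49.5] jaw 58.03 tilt 0.1 F [-0.92 -1.44  5.32] w 0.2969
```

Gripped, at 25.4 mm opening. Lifting, then carrying it to the socket with a +21° turn.

Emit:
{"op": "jog_arm", "data": {
  "motion": [
    {"dx":0,"dy":0,"dz":0.4,"turn":0},
    {"dx":0,"dy":0,"dz":1,"turn":0},
    {"dx":0,"dy":0,"dz":1.8,"turn":0},
    {"dx":0,"dy":0,"dz":2,"turn":0},
    {"dx":0,"dy":0,"dz":2,"turn":0},
    {"dx":0,"dy":0,"dz":2,"turn":0},
    {"dx":0,"dy":0,"dz":2,"turn":0},
    {"dx":0,"dy":0,"dz":1.8,"turn":0},
    {"dx":0,"dy":0,"dz":0.6,"turn":0}
  ]
}}

```text
time: 4.08
tool_pos: [0.4651, 0.3198, 0.1882]
tcp_rot: [0.864, 3.017, 0.007]
wrist_force: [1.0, -0.0, -1.0]
width: 0.296
```

Emit:
{"op": "jog_arm", "data": {
  "motion": [
    {"dx":0.4,"dy":-1.5,"dz":0,"turn":0.03},
    {"dx":0.7,"dy":-2.6,"dz":0,"turn":0.03},
    {"dx":0.8,"dy":-3.1,"dz":0,"turn":0.03},
    {"dx":0.8,"dy":-3.1,"dz":0,"turn":0.03},
    {"dx":0.8,"dy":-3.1,"dz":0,"turn":0.03},
    {"dx":0.8,"dy":-3.1,"dz":0,"turn":0.03},
    {"dx":0.8,"dy":-3.1,"dz":0,"turn":0.03},
    {"dx":0.8,"dy":-3.1,"dz":0,"turn":0.03},
    {"dx":0.8,"dy":-3.1,"dz":0,"turn":0.03},
    {"dx":0.8,"dy":-3.1,"dz":0,"turn":0.03},
    {"dx":0.8,"dy":-3.1,"dz":0,"turn":0.03},
    {"dx":0.8,"dy":-3.1,"dz":0,"turn":0.03}
  ]
}}

```text
time: 5.08
tool_pos: [0.5541, -0.0337, 0.1837]
tcp_rot: [-0.308, -3.125, -0.0]
wrist_force: [0.3, 0.3, -0.8]
width: 0.291
```

Emit:
{"op": "jog_arm", "data": {
  "motion": [
    {"dx":0.8,"dy":-3.1,"dz":0,"turn":0},
    {"dx":0.8,"dy":-3.1,"dz":0,"turn":0},
    {"dx":0.8,"dy":-3.1,"dz":0,"turn":0},
    {"dx":0.8,"dy":-2.8,"dz":0,"turn":0},
    {"dx":0.5,"dy":-2,"dz":0,"turn":0},
    {"dx":0.2,"dy":-1,"dz":0,"turn":0},
    {"dx":0,"dy":0,"dz":0,"turn":0},
    {"dx":0,"dy":0,"dz":0,"turn":0},
    {"dx":0,"dy":0,"dz":0,"turn":0}
  ]
}}

```text
time: 5.83
tool_pos: [0.5929, -0.1819, 0.1838]
tcp_rot: [-0.309, -3.125, -0.002]
wrist_force: [0.0, -0.6, -1.0]
width: 0.292
```

Run:
```python
from h import *
pose(); p,d,i=cap('wrist','w3.png'); W=cloud(d,i); pose()
dist=np.hypot(W[...,0]-.594,W[...,1]+.184)
for n,zl,zh in(('rim',.051,.06),('ducts',.038,.046)):
    m=(W[...,2]>zl)&(W[...,2]<zh)&(dist<(.04 if n=='rim' else .15))
    if m.sum()>20: rect(W,m,n)
```

```text
t 5.83 pos [ 592.9 -181.9  183.8] jaw 78.7 tilt 0.09 F [ 0.04 -0.58 -0.97] w 0.2921
t 5.88 pos [ 593.  -181.7  184. ] jaw 78.73 tilt 0.06 F [ 0.48  0.35 -2.01] w 0.2954
rim 1976 z 55.6 [ 595.4 -185.3] [48.  57.3] 78.88
ducts 11181 z 41.2 [ 595.5 -185.4] [168.1 182.6] 78.79
```

View pics/w3.png

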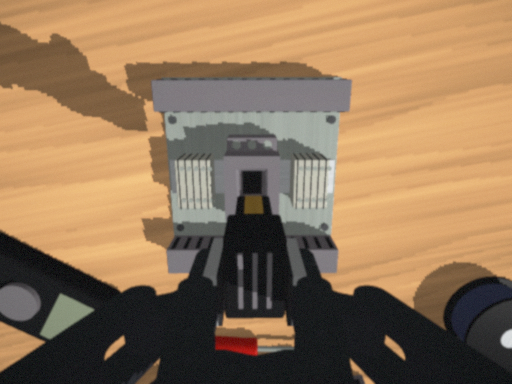

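The wrist view shows the held relay (head at (255,280), amber front face at (255,205)) just short of the well at (252,182). I'll measure relay against socket in the same cameras.

```bash
cat > rel.py <<'E'
from h import *
import sys
zt=float(sys.argv[1])
s=pose(); x,y=s['tool_pos'][:2]
for n in ('wrist','top','scene'):
    p,d,i=cap(n); W=cloud(d,i); dist=np.hypot(W[...,0]-x,W[...,1]-y)
    m=(abs(W[...,2]-zt)<.012)&(dist<.03); 
    if m.sum()>20:
        print(n,'median z',np.nanpercentile(W[m][:,2],[10,50,90]).round(4))
        zc=np.percentile(W[m][:,2],75); m&=abs(W[...,2]-zc)<.006
        dark=p.max(-1)<90
        rect(W,m,n+' all'); rect(W,m&(dist<.028),n+' r')
    dist=np.hypot(W[...,0]-.5945,W[...,1]+.1845)
    for k,zl,zh,r in(('rim',.051,.06,.045),('ducts',.038,.046,.14)):
        m=(W[...,2]>zl)&(W[...,2]<zh)&(dist<r)
        if m.sum()>20: rect(W,m,n+k)
E
python3 rel.py .208
```

```text
t 5.88 pos [ 593.  -181.7  184. ] jaw 78.73 tilt 0.06 F [ 0.48  0.35 -2.01] w 0.2954
wrist median z [0.2028 0.2083 0.2117]
wrist all 6153 z 208.3 [ 592.7 -181.5] [44.4 44.8] 31.46
wrist r 6153 z 208.3 [ 592.7 -181.5] [44.4 44.8] 31.46
wristrim 1965 z 55.6 [ 595.8 -185.4] [48.1 58.2] 78.53
wristducts 11193 z 41.2 [ 595.8 -185.6] [168.5 183. ] 78.77
top median z [0.2005 0.2075 0.2106]
top all 131 z 207.8 [ 582.7 -173.7] [24.3 39.4] 0.96
top r 131 z 207.8 [ 582.7 -173.7] [24.3 39.4] 0.96
toprim 299 z 54.9 [ 593.8 -183.7] [48.2 58.8] 78.81
topducts 1143 z 41.0 [ 595.2 -176.5] [152.8 183.3] 78.79
scene median z [0.1993 0.2079 0.2147]
scene all 393 z 208.2 [ 594.8 -184.2] [40.6 45.1] 19.63
scene r 393 z 208.2 [ 594.8 -184.2] [40.6 45.1] 19.63
scenerim 558 z 55.0 [ 593.4 -183.9] [48.3 61.1] 79.03
sceneducts 3061 z 40.9 [ 593.6 -183.9] [167.6 184.4] 78.73
```

Run:
```python
from h import *
s=pose(); x,y=s['tool_pos'][:2]*1000; j=np.radians(78.75); J=np.array([np.cos(j),np.sin(j)]); L=np.array([np.sin(j),-np.cos(j)])
for n in ('wrist','scene','top'):
    p,d,i=cap(n); W=cloud(d,i)*1000; 
    a=(W[...,:2]-[x,y])@J; l=(W[...,:2]-[x,y])@L; z=W[...,2]
    m=(abs(a)<10)&(abs(l)<30)&(abs(z-208)<3)
    print(n,m.sum(),'z',np.median(z[m]).round(1),'l',np.percentile(l[m],[0,1,99,100]).round(1))
    m2=(abs(l)<17)&(abs(a)<25)&(abs(z-207.5)<3)
    print('  a',np.percentile(a[m2],[0,1,99,100]).round(1))
    h,e=np.histogram(a[m2],bins=np.arange(-25,26,2)); print(h.tolist())
    # foot faces
    for zz in range(140,216,6):
        mm=(abs(a)<8)&(abs(l)<30)&(abs(z-zz)<3)
        if mm.sum()>3: print('  z',zz,mm.sum(),'l',np.percentile(l[mm],[2,50,98]).round(1))
    R=np.array([[595.7,-185.4],[593.6,-183.9],[593.9,-183.8]])[('wrist','scene','top').index(n)]-[x,y]
    print('  socket a,l',(R@J).round(1),(R@L).round(1))
```

```text
t 6.03 pos [ 593.4 -181.9  184.4] jaw 78.75 tilt 0.01 F [-0.35 -0.2  -0.28] w 0.2918
wrist 3964 z 208.7 l [-19.3 -18.7  18.5  19.6]
  a [-25.  -22.2  22.3  25. ]
[36, 37, 14, 32, 34, 82, 340, 350, 341, 334, 358, 355, 349, 318, 355, 343, 347, 350, 233, 33, 38, 30, 19, 34, 37]
  z 140 78 l [-15.5 -14.9 -14.2]
  z 146 83 l [-15.3 -14.9 -14.3]
  z 152 89 l [-15.4 -14.9 -14.1]
  z 158 101 l [-15.4 -14.9 -14.2]
  z 164 116 l [-15.5 -14.9 -14.2]
  z 170 54 l [-15.3 -14.7 -14.3]
  z 182 131 l [-18.8 -18.5 -18. ]
  z 188 166 l [-19.  -18.5 -18. ]
  z 194 178 l [-18.9 -18.5 -18. ]
  z 200 216 l [-19.  -18.5 -17.8]
  z 206 2226 l [-18.7  -3.2  18.2]
  z 212 1024 l [-17.2  -1.3  16.7]
  socket a,l -2.9 3.0
scene 205 z 208.4 l [-20.6 -19.   17.9  18.5]
  a [-24.6 -23.7  23.   24.8]
[4, 4, 5, 4, 3, 3, 11, 10, 17, 18, 20, 19, 19, 19, 16, 20, 15, 17, 17, 11, 3, 4, 1, 5, 3]
  z 140 24 l [11.3 13.1 14.3]
  z 146 28 l [11.4 13.  14.5]
  z 152 26 l [11.8 12.8 14.2]
  z 158 28 l [11.9 13.1 14.2]
  z 164 27 l [11.7 13.1 14.7]
  z 170 29 l [11.6 12.9 14. ]
  z 176 13 l [12.7 13.2 15. ]
  z 182 27 l [15.5 16.8 17.9]
  z 188 30 l [15.3 17.  18.2]
  z 194 29 l [15.5 16.7 18.2]
  z 200 34 l [15.2 17.  18.7]
  z 206 149 l [-18.4   4.2  17.9]
  z 212 33 l [-18.8  -1.9  15.6]
  socket a,l -1.9 0.6
top 84 z 208.3 l [-20.7 -20.4   2.9   3.2]
  a [-13.2 -12.2  20.1  24.1]
[0, 0, 0, 0, 0, 1, 1, 8, 7, 10, 7, 9, 6, 8, 4, 7, 5, 3, 5, 0, 2, 0, 2, 0, 1]
  z 140 6 l [-17.3 -16.3 -15.4]
  z 146 5 l [-16.9 -16.5 -16.4]
  z 152 6 l [-17.  -16.6 -15.1]
  z 158 8 l [-17.  -16.4 -15.5]
  z 164 4 l [-17.1 -16.9 -16.3]
  z 182 5 l [-20.1 -19.9 -19.6]
  z 188 7 l [-20.9 -20.  -19.2]
  z 194 8 l [-20.7 -19.9 -19.3]
  z 200 6 l [-20.4 -19.8 -19.2]
  z 206 54 l [-20.7 -10.6   0.6]
  z 212 21 l [-20.1 -11.5   2.3]
  socket a,l -1.7 0.9
```

Within each camera, socket minus relay comes out consistent: about +2.6 mm along the long axis and −2.5 mm along the jaws. That gives dx +0.2 cm and dy −0.3 cm. I'll descend to about 8 mm above the rim and recheck.

Emit:
{"op": "jog_arm", "data": {
  "motion": [
    {"dx":0.2,"dy":-0.3,"dz":-0.5,"turn":0},
    {"dx":0,"dy":0,"dz":-1.2,"turn":0},
    {"dx":0,"dy":0,"dz":-1.5,"turn":0},
    {"dx":0,"dy":0,"dz":-1.5,"turn":0},
    {"dx":0,"dy":0,"dz":-1.2,"turn":0},
    {"dx":0,"dy":0,"dz":-0.8,"turn":0},
    {"dx":0,"dy":0,"dz":-0.4,"turn":0},
    {"dx":0,"dy":0,"dz":0,"turn":0},
    {"dx":0,"dy":0,"dz":0,"turn":0},
    {"dx":0,"dy":0,"dz":0,"turn":0}
  ]
}}

```text
time: 7.02
tool_pos: [0.5963, -0.1865, 0.1142]
tcp_rot: [0.31, 3.125, -0.001]
wrist_force: [0.7, 0.1, -0.4]
width: 0.294
```

Run:
```python
from h import *
s=pose(); x,y,zt=s['tool_pos']*1000; z0=zt-50
j=np.radians(78.75); J=np.array([np.cos(j),np.sin(j)]); L=np.array([np.sin(j),-np.cos(j)])
S={'wrist':[595.7,-185.4],'scene':[593.6,-183.9],'top':[593.9,-183.8]}
ims=[]
for n in S:
    p,d,i=cap(n,n+'4.png'); W=cloud(d,i)*1000; ims.append(p)
    a=(W[...,:2]-S[n])@J; l=(W[...,:2]-S[n])@L; z=W[...,2]
    for lab,zl,zh in(('foot',z0+12,z0+40),('head',z0+48,z0+68)):
        m=(abs(a)<8)&(abs(l)<25)&(z>zl)&(z<zh)
        if m.sum()>3: print(n,lab,m.sum(),'l',np.percentile(l[m],[5,50,95]).round(1))
    m=(abs(l)<17)&(abs(a)<22)&(abs(z-z0-74)<3); h,e=np.histogram(a[m],bins=np.arange(-20,21,1)); print(n,'ztop',np.median(z[m]).round(1) if m.any() else 0); print(h.tolist())
    m=(abs(a)<40)&(abs(l)<40)&(z>51)&(z<60); rect(W/1000,m,n+'rim')
o=np.zeros((400,760,3),np.uint8)
o[:384,:512][:, :]=ims[0]; cc=cv2.resize(ims[1][200:330,130:190+25],(248,380)); o[:380,512:760]=cc
cv2.imwrite('pics/c4.png',o[:,:,::-1])
```

```text
t 7.02 pos [ 596.3 -186.5  114.2] jaw 78.67 tilt 0.1 F [ 0.69  0.08 -0.45] w 0.2936
wrist foot 389 l [-14.5 -14.  -13.5]
wrist head 599 l [-18.1 -17.8 -17.4]
wrist ztop 138.5
[18, 17, 17, 20, 14, 67, 173, 175, 178, 175, 169, 184, 168, 182, 173, 187, 148, 214, 143, 196, 165, 154, 201, 162, 180, 167, 182, 167, 180, 170, 176, 86, 18, 19, 19, 16, 20, 11, 2, 14]
wristrim 2841 z 55.6 [ 591.1 -184.4] [48.1 48.6] 78.83
scene foot 99 l [15.  16.2 17.4]
scene head 78 l [18.7 20.  21. ]
scene ztop 138.3
[2, 3, 1, 1, 1, 3, 2, 2, 6, 7, 8, 9, 11, 5, 10, 8, 10, 8, 11, 5, 9, 8, 7, 10, 12, 7, 8, 9, 6, 7, 13, 3, 1, 2, 0, 2, 0, 2, 0, 2]
scenerim 444 z 55.0 [ 593.7 -183.8] [48.4 61.6] 78.52
top foot 24 l [-14.6 -13.2  -1.4]
top head 20 l [-17.9 -17.3 -16.6]
top ztop 137.8
[0, 0, 0, 0, 0, 0, 0, 0, 2, 1, 2, 3, 5, 4, 5, 4, 2, 1, 6, 2, 3, 3, 2, 3, 4, 3, 3, 2, 5, 0, 1, 2, 0, 0, 0, 0, 1, 0, 0, 0]
toprim 212 z 54.9 [ 590.9 -183.4] [48.7 52. ] 78.99
```

View pics/c4.png

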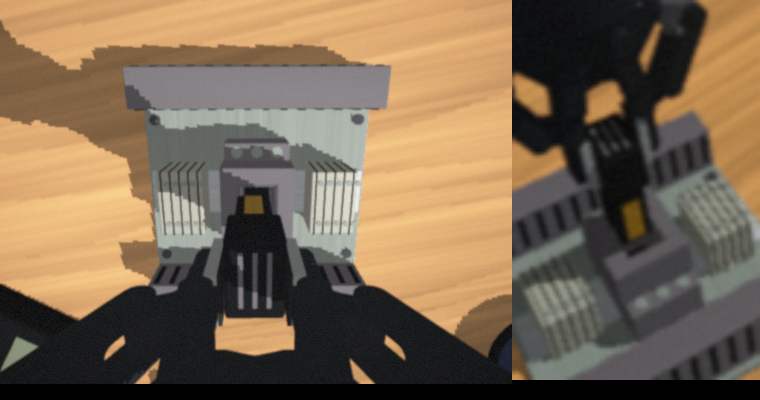

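The view shows the relay foot just above the well mouth, with the amber face at (255,205) and the well's dark edge at (262,187). All cameras agree the relay is about 1.2 mm too far along the long axis and −1.2 mm along the jaws. Correcting that and lowering to just above the rim.

Emit:
{"op": "jog_arm", "data": {
  "motion": [
    {"dx":-0.1,"dy":0.14,"dz":0,"turn":0},
    {"dx":0,"dy":0,"dz":-0.3,"turn":0},
    {"dx":0,"dy":0,"dz":0,"turn":0},
    {"dx":0,"dy":0,"dz":0,"turn":0}
  ]
}}

```text
time: 7.5
tool_pos: [0.5942, -0.1847, 0.11]
tcp_rot: [-0.31, -3.126, -0.0]
wrist_force: [0.4, 0.2, -0.7]
width: 0.291
```

```bash
cat > chk.py <<'E'
from h import *
s=pose(); x,y,zt=s['tool_pos']*1000; z0=zt-50
j=np.radians(78.75); J=np.array([np.cos(j),np.sin(j)]); L=np.array([np.sin(j),-np.cos(j)])
S={'wrist':[595.7,-185.4],'scene':[593.6,-183.9],'top':[593.9,-183.8]}
for n in S:
    p,d,i=cap(n); W=cloud(d,i)*1000
    a=(W[...,:2]-S[n])@J; l=(W[...,:2]-S[n])@L; z=W[...,2]
    for lab,zl,zh,hl in(('foot',max(z0,58)+4,z0+40,15),('head',z0+48,z0+68,19)):
        m=(abs(a)<8)&(abs(abs(l)-hl)<5)&(z>zl)&(z<zh)
        if m.sum()>3: c=np.median(l[m]); print(n,lab,m.sum(),'l centre',(c-np.sign(c)*hl).round(2))
    m=(abs(l)<17)&(abs(a)<22)&(abs(z-z0-74)<4); h,e=np.histogram(a[m],bins=np.arange(-20,21,1)); r=np.nonzero(h>.6*np.median(h[12:28]))[0]
    print(n,'ztop',np.percentile(z[m],[50]).round(1),'a',e[r[0]],e[r[-1]]+1)
E
python3 chk.py
```

```text
t 7.5 pos [ 594.2 -184.7  110. ] jaw 78.67 tilt 0.03 F [ 0.37  0.23 -0.72] w 0.2915
wrist foot 506 l centre -1.49
wrist head 605 l centre -1.09
wrist ztop [134.4] a -13 13
scene foot 127 l centre -1.25
scene head 81 l centre -1.36
scene ztop [134.] a -10 13
top foot 26 l centre -0.86
top head 18 l centre -0.71
top ztop [134.1] a -9 12
```

Emit:
{"op": "jog_arm", "data": {
  "motion": [
    {"dx":0,"dy":0,"dz":0,"turn":0},
    {"dx":0,"dy":0,"dz":0,"turn":0},
    {"dx":0,"dy":0,"dz":0,"turn":0}
  ]
}}

```text
time: 7.9
tool_pos: [0.5945, -0.1848, 0.1103]
tcp_rot: [0.31, 3.126, -0.0]
wrist_force: [-0.0, 0.4, -0.6]
width: 0.294
```

```bash
python3 chk.py
```

```text
t 7.9 pos [ 594.5 -184.8  110.3] jaw 78.67 tilt 0.01 F [-0.04  0.42 -0.59] w 0.2944
wrist foot 503 l centre -1.15
wrist head 605 l centre -0.75
wrist ztop [134.7] a -13 13
scene foot 129 l centre -1.1
scene head 81 l centre -1.24
scene ztop [134.1] a -10 13
top foot 20 l centre -0.99
top head 21 l centre -0.67
top ztop [134.3] a -9 14
```

Steady now: about −1.0 mm along the long axis and about 0 along the jaws. Correcting and entering slowly.

Emit:
{"op": "jog_arm", "data": {
  "motion": [
    {"dx":0.08,"dy":-0.02,"dz":0,"turn":0},
    {"dx":0,"dy":0,"dz":-0.2,"turn":0},
    {"dx":0,"dy":0,"dz":-0.2,"turn":0},
    {"dx":0,"dy":0,"dz":-0.2,"turn":0},
    {"dx":0,"dy":0,"dz":-0.1,"turn":0},
    {"dx":0,"dy":0,"dz":-0.1,"turn":0},
    {"dx":0,"dy":0,"dz":0,"turn":0}
  ]
}}

```text
time: 8.63
tool_pos: [0.595, -0.1849, 0.1018]
tcp_rot: [-0.31, -3.126, -0.0]
wrist_force: [0.2, 0.0, -1.2]
width: 0.294
```

```bash
python3 chk.py
```

```text
t 8.63 pos [ 595.  -184.9  101.8] jaw 78.67 tilt 0.04 F [ 0.23  0.01 -1.15] w 0.2935
wrist foot 429 l centre -0.62
wrist head 611 l centre -0.24
wrist ztop [126.2] a -13 13
scene foot 107 l centre -0.34
scene head 78 l centre -0.6
scene ztop [126.] a -10 13
top foot 18 l centre -0.56
top head 16 l centre 0.31
top ztop [125.9] a -8 13
```

The foot is 4 mm into the mouth with no force. Continuing down.

Emit:
{"op": "jog_arm", "data": {
  "motion": [
    {"dx":0.03,"dy":0,"dz":-0.2,"turn":0},
    {"dx":0,"dy":0,"dz":-0.25,"turn":0},
    {"dx":0,"dy":0,"dz":-0.25,"turn":0},
    {"dx":0,"dy":0,"dz":-0.25,"turn":0},
    {"dx":0,"dy":0,"dz":-0.25,"turn":0},
    {"dx":0,"dy":0,"dz":-0.25,"turn":0},
    {"dx":0,"dy":0,"dz":0,"turn":0}
  ]
}}

```text
time: 9.37
tool_pos: [0.595, -0.1848, 0.0869]
tcp_rot: [-0.31, -3.125, -0.001]
wrist_force: [-0.4, -0.3, -2.3]
width: 0.298
```

Emit:
{"op": "jog_arm", "data": {
  "motion": [
    {"dx":0,"dy":0,"dz":-0.2,"turn":0},
    {"dx":0,"dy":0,"dz":-0.2,"turn":0},
    {"dx":0,"dy":0,"dz":-0.2,"turn":0},
    {"dx":0,"dy":0,"dz":-0.15,"turn":0},
    {"dx":0,"dy":0,"dz":0,"turn":0}
  ]
}}

```text
time: 9.78
tool_pos: [0.5953, -0.1849, 0.0798]
tcp_rot: [-0.31, -3.126, -0.0]
wrist_force: [-0.4, 0.0, -1.2]
width: 0.297
```

Emit:
{"op": "jog_arm", "data": {
  "motion": [
    {"dx":0,"dy":0,"dz":-0.2,"turn":0},
    {"dx":0,"dy":0,"dz":-0.2,"turn":0},
    {"dx":0,"dy":0,"dz":0,"turn":0}
  ]
}}

```text
time: 10.03
tool_pos: [0.5953, -0.1849, 0.0758]
tcp_rot: [-0.31, -3.126, -0.0]
wrist_force: [-0.9, -0.4, -0.5]
width: 0.294
```

Emit:
{"op": "jog_arm", "data": {
  "motion": [
    {"dx":0,"dy":0,"dz":-0.2,"turn":0},
    {"dx":0,"dy":0,"dz":-0.2,"turn":0},
    {"dx":0,"dy":0,"dz":-0.1,"turn":0},
    {"dx":0,"dy":0,"dz":0,"turn":0}
  ]
}}

```text
time: 10.37
tool_pos: [0.5953, -0.1849, 0.0708]
tcp_rot: [-0.31, -3.126, -0.0]
wrist_force: [0.4, -0.4, -1.6]
width: 0.292
```

There's no spring force down to the locked level, so the latch seems to be down already: the first click should pop it up and the second lock it. Pressing on slowly.

Emit:
{"op": "jog_arm", "data": {
  "motion": [
    {"dx":0,"dy":0,"dz":-0.1,"turn":0},
    {"dx":0,"dy":0,"dz":-0.1,"turn":0},
    {"dx":0,"dy":0,"dz":-0.1,"turn":0},
    {"dx":0,"dy":0,"dz":0,"turn":0}
  ]
}}

```text
time: 10.7
tool_pos: [0.5957, -0.185, 0.0689]
tcp_rot: [0.31, 3.126, -0.0]
wrist_force: [-2.1, 1.1, 4.4]
width: 0.302
```

Emit:
{"op": "jog_arm", "data": {
  "motion": [
    {"dx":0,"dy":0,"dz":-0.1,"turn":0},
    {"dx":0,"dy":0,"dz":-0.08,"turn":0},
    {"dx":0,"dy":0,"dz":0,"turn":0}
  ]
}}

```text
time: 10.95
tool_pos: [0.5957, -0.1851, 0.0671]
tcp_rot: [0.31, 3.126, -0.0]
wrist_force: [-1.9, 0.8, 4.3]
width: 0.296
```

Emit:
{"op": "jog_arm", "data": {
  "motion": [
    {"dx":0,"dy":0,"dz":-0.1,"turn":0},
    {"dx":0,"dy":0,"dz":-0.05,"turn":0},
    {"dx":0,"dy":0,"dz":0,"turn":0}
  ]
}}

```text
time: 11.2
tool_pos: [0.5958, -0.1851, 0.0657]
tcp_rot: [0.31, 3.126, -0.0]
wrist_force: [-1.5, 0.3, 5.7]
width: 0.295
```

Emit:
{"op": "jog_arm", "data": {
  "motion": [
    {"dx":0,"dy":0,"dz":-0.08,"turn":0},
    {"dx":0,"dy":0,"dz":-0.05,"turn":0},
    {"dx":0,"dy":0,"dz":0,"turn":0}
  ]
}}

```text
time: 11.45
tool_pos: [0.5958, -0.1851, 0.0646]
tcp_rot: [0.31, 3.126, -0.0]
wrist_force: [-3.8, 1.1, 8.5]
width: 0.295
```

Emit:
{"op": "jog_arm", "data": {
  "motion": [
    {"dx":0,"dy":0,"dz":-0.07,"turn":0},
    {"dx":0,"dy":0,"dz":-0.03,"turn":0},
    {"dx":0,"dy":0,"dz":0,"turn":0}
  ]
}}

```text
time: 11.7
tool_pos: [0.5958, -0.1851, 0.0641]
tcp_rot: [0.31, 3.126, -0.0]
wrist_force: [-5.0, 1.2, 9.1]
width: 0.295
```

Emit:
{"op": "jog_arm", "data": {
  "motion": [
    {"dx":-0.05,"dy":0.01,"dz":-0.04,"turn":0},
    {"dx":0,"dy":0,"dz":-0.04,"turn":0},
    {"dx":0,"dy":0,"dz":0,"turn":0}
  ]
}}

```text
time: 11.95
tool_pos: [0.5958, -0.1851, 0.0638]
tcp_rot: [0.31, 3.125, -0.0]
wrist_force: [-3.5, 1.8, 10.1]
width: 0.296
```

Emit:
{"op": "jog_arm", "data": {
  "motion": [
    {"dx":-0.04,"dy":0.02,"dz":-0.05,"turn":0},
    {"dx":0,"dy":0,"dz":-0.04,"turn":0},
    {"dx":0,"dy":0,"dz":0,"turn":0}
  ]
}}

```text
time: 12.2
tool_pos: [0.5958, -0.1851, 0.0634]
tcp_rot: [0.31, 3.124, -0.001]
wrist_force: [-4.1, 1.6, 12.1]
width: 0.296
```

About 13 N is on the relay at the stop. Letting it come back up slowly in the grip and feeling for the spring.

Emit:
{"op": "jog_arm", "data": {
  "motion": [
    {"dx":0,"dy":0,"dz":0.2,"turn":0},
    {"dx":0,"dy":0,"dz":0.2,"turn":0},
    {"dx":0,"dy":0,"dz":0.2,"turn":0},
    {"dx":0,"dy":0,"dz":0.2,"turn":0},
    {"dx":0,"dy":0,"dz":0.2,"turn":0},
    {"dx":0,"dy":0,"dz":0.2,"turn":0},
    {"dx":0,"dy":0,"dz":0,"turn":0},
    {"dx":0,"dy":0,"dz":0,"turn":0}
  ]
}}

```text
time: 12.87
tool_pos: [0.5954, -0.185, 0.0734]
tcp_rot: [0.31, 3.125, -0.001]
wrist_force: [1.5, 0.1, 3.5]
width: 0.3
```

```bash
python3 chk.py
```

```text
t 12.87 pos [ 595.4 -185.    73.4] jaw 78.67 tilt 0.09 F [1.5  0.09 3.45] w 0.3
wrist head 601 l centre 0.08
wrist ztop [97.7] a -13 13
scene head 71 l centre -0.49
scene ztop [97.3] a -10 13
top head 19 l centre 0.31
top ztop [97.2] a -6 19
```

The spring still pushes 3.5 N at 97.4 mm top height, above the locked height of 94.9, so it popped up as expected. Second click.

Emit:
{"op": "jog_arm", "data": {
  "motion": [
    {"dx":0,"dy":0,"dz":-0.15,"turn":0},
    {"dx":0,"dy":0,"dz":-0.15,"turn":0},
    {"dx":0,"dy":0,"dz":-0.15,"turn":0},
    {"dx":0,"dy":0,"dz":-0.15,"turn":0},
    {"dx":0,"dy":0,"dz":-0.15,"turn":0},
    {"dx":0,"dy":0,"dz":-0.15,"turn":0},
    {"dx":0,"dy":0,"dz":-0.1,"turn":0},
    {"dx":0,"dy":0,"dz":-0.1,"turn":0},
    {"dx":0,"dy":0,"dz":-0.05,"turn":0},
    {"dx":0,"dy":0,"dz":0,"turn":0},
    {"dx":0,"dy":0,"dz":0,"turn":0}
  ]
}}

```text
time: 13.93
tool_pos: [0.5955, -0.185, 0.0633]
tcp_rot: [0.31, 3.125, -0.001]
wrist_force: [-0.7, 1.0, 12.7]
width: 0.29
```

Emit:
{"op": "jog_arm", "data": {
  "motion": [
    {"dx":0,"dy":0,"dz":0.15,"turn":0},
    {"dx":0,"dy":0,"dz":0.15,"turn":0},
    {"dx":0,"dy":0,"dz":0.15,"turn":0},
    {"dx":0,"dy":0,"dz":0.15,"turn":0},
    {"dx":0,"dy":0,"dz":0.15,"turn":0},
    {"dx":0,"dy":0,"dz":0,"turn":0},
    {"dx":0,"dy":0,"dz":0,"turn":0}
  ]
}}

```text
time: 14.52
tool_pos: [0.5952, -0.1849, 0.0692]
tcp_rot: [0.31, 3.125, -0.0]
wrist_force: [3.3, -1.3, 4.2]
width: 0.295
```

Emit:
{"op": "jog_arm", "data": {
  "motion": [
    {"dx":0,"dy":0,"dz":0.1,"turn":0},
    {"dx":0,"dy":0,"dz":0,"turn":0},
    {"dx":0,"dy":0,"dz":0,"turn":0}
  ]
}}

```text
time: 14.77
tool_pos: [0.5947, -0.1847, 0.07]
tcp_rot: [0.31, 3.126, -0.0]
wrist_force: [2.1, -1.3, 4.7]
width: 0.296
```

Emit:
{"op": "jog_arm", "data": {
  "motion": [
    {"dx":0,"dy":0,"dz":0.15,"turn":0},
    {"dx":0,"dy":0,"dz":0,"turn":0},
    {"dx":0,"dy":0,"dz":0,"turn":0}
  ]
}}

```text
time: 15.02
tool_pos: [0.5944, -0.1846, 0.0714]
tcp_rot: [-0.31, -3.126, -0.0]
wrist_force: [0.9, -0.8, 3.9]
width: 0.295
```

```bash
python3 chk.py
```

```text
t 15.02 pos [ 594.4 -184.6   71.4] jaw 78.67 tilt 0.03 F [ 0.86 -0.77  3.93] w 0.2947
wrist head 593 l centre -0.86
wrist ztop [95.8] a -13 13
scene head 72 l centre -1.47
scene ztop [95.3] a -10 13
top head 19 l centre -0.52
top ztop [94.9] a -7 12
```

Emit:
{"op": "jog_arm", "data": {
  "motion": [
    {"dx":0.03,"dy":0,"dz":0.1,"turn":0},
    {"dx":0,"dy":0,"dz":0,"turn":0},
    {"dx":0,"dy":0,"dz":0,"turn":0}
  ]
}}

```text
time: 15.42
tool_pos: [0.5946, -0.1846, 0.0723]
tcp_rot: [-0.31, -3.125, -0.0]
wrist_force: [0.7, -1.0, 3.7]
width: 0.294
```

Emit:
{"op": "jog_arm", "data": {
  "motion": [
    {"dx":0.03,"dy":0,"dz":0.1,"turn":0},
    {"dx":0,"dy":0,"dz":0,"turn":0},
    {"dx":0,"dy":0,"dz":0,"turn":0}
  ]
}}

```text
time: 15.67
tool_pos: [0.5947, -0.1846, 0.0732]
tcp_rot: [-0.31, -3.125, -0.0]
wrist_force: [-0.5, -0.8, 4.0]
width: 0.294
```

Still 4 N above the locked level, so the second click didn't lock it, perhaps because it had not come fully back up first. I'll let it rise fully, then press again.

Emit:
{"op": "jog_arm", "data": {
  "motion": [
    {"dx":0,"dy":0,"dz":0.2,"turn":0},
    {"dx":0,"dy":0,"dz":0.2,"turn":0},
    {"dx":0,"dy":0,"dz":0.2,"turn":0},
    {"dx":0,"dy":0,"dz":0.15,"turn":0},
    {"dx":0,"dy":0,"dz":0,"turn":0},
    {"dx":0,"dy":0,"dz":0,"turn":0}
  ]
}}

```text
time: 16.17
tool_pos: [0.5948, -0.1843, 0.0806]
tcp_rot: [-0.31, -3.125, -0.001]
wrist_force: [0.6, 0.7, 0.5]
width: 0.299
```

```bash
python3 chk.py
```

```text
t 16.17 pos [ 594.8 -184.3   80.6] jaw 78.67 tilt 0.07 F [0.58 0.69 0.46] w 0.2986
wrist foot 82 l centre -0.87
wrist head 602 l centre -0.54
wrist ztop [104.9] a -13 13
scene foot 32 l centre -1.24
scene head 71 l centre -1.19
scene ztop [104.3] a -10 14
top head 17 l centre -0.08
top ztop [103.9] a -8 20
```

It's up: top at about 104.5 mm against 105 nominal. Full press, centred by +0.7 mm.

Emit:
{"op": "jog_arm", "data": {
  "motion": [
    {"dx":0.06,"dy":0,"dz":-0.15,"turn":0},
    {"dx":0,"dy":0,"dz":-0.2,"turn":0},
    {"dx":0,"dy":0,"dz":-0.2,"turn":0},
    {"dx":0,"dy":0,"dz":-0.2,"turn":0},
    {"dx":0,"dy":0,"dz":-0.2,"turn":0},
    {"dx":0,"dy":0,"dz":-0.2,"turn":0},
    {"dx":0,"dy":0,"dz":-0.15,"turn":0},
    {"dx":0,"dy":0,"dz":-0.15,"turn":0},
    {"dx":0,"dy":0,"dz":-0.15,"turn":0},
    {"dx":0,"dy":0,"dz":-0.1,"turn":0},
    {"dx":0,"dy":0,"dz":0,"turn":0},
    {"dx":0,"dy":0,"dz":0,"turn":0}
  ]
}}

```text
time: 17.32
tool_pos: [0.5958, -0.1847, 0.0646]
tcp_rot: [-0.31, -3.126, -0.0]
wrist_force: [-3.5, 0.7, 6.4]
width: 0.294
```

Emit:
{"op": "jog_arm", "data": {
  "motion": [
    {"dx":-0.04,"dy":0,"dz":-0.1,"turn":0},
    {"dx":0,"dy":0,"dz":-0.08,"turn":0},
    {"dx":0,"dy":0,"dz":0,"turn":0},
    {"dx":0,"dy":0,"dz":0,"turn":0}
  ]
}}

```text
time: 17.65
tool_pos: [0.5958, -0.1847, 0.0637]
tcp_rot: [0.31, 3.126, 0.0]
wrist_force: [-4.7, 2.0, 10.9]
width: 0.296
```

```bash
python3 chk.py
```

```text
t 17.65 pos [ 595.8 -184.7   63.7] jaw 78.66 tilt 0.03 F [-4.7   2.01 10.92] w 0.2962
wrist head 621 l centre 0.43
wrist ztop [88.1] a -13 13
scene head 68 l centre -0.06
scene ztop [87.7] a -10 14
top head 14 l centre 0.55
top ztop [87.9] a -5 13
```

Emit:
{"op": "jog_arm", "data": {
  "motion": [
    {"dx":-0.04,"dy":0.02,"dz":-0.07,"turn":0},
    {"dx":0,"dy":0,"dz":0,"turn":0},
    {"dx":0,"dy":0,"dz":0,"turn":0}
  ]
}}

```text
time: 18.05
tool_pos: [0.5958, -0.1847, 0.0635]
tcp_rot: [0.31, 3.125, -0.0]
wrist_force: [-4.3, 1.9, 12.0]
width: 0.294
```

Emit:
{"op": "jog_arm", "data": {
  "motion": [
    {"dx":0,"dy":0,"dz":0.2,"turn":0},
    {"dx":0,"dy":0,"dz":0.2,"turn":0},
    {"dx":0,"dy":0,"dz":0.2,"turn":0},
    {"dx":0,"dy":0,"dz":0.2,"turn":0},
    {"dx":0,"dy":0,"dz":0.1,"turn":0},
    {"dx":0,"dy":0,"dz":0.1,"turn":0},
    {"dx":0,"dy":0,"dz":0,"turn":0},
    {"dx":0,"dy":0,"dz":0,"turn":0}
  ]
}}

```text
time: 18.72
tool_pos: [0.5947, -0.1844, 0.0708]
tcp_rot: [-0.31, -3.125, -0.0]
wrist_force: [0.3, 0.3, -1.2]
width: 0.294
```

```bash
python3 chk.py
```

```text
t 18.72 pos [ 594.7 -184.4   70.8] jaw 78.67 tilt 0.05 F [ 0.27  0.31 -1.24] w 0.294
wrist head 606 l centre -0.66
wrist ztop [95.1] a -13 13
scene head 74 l centre -1.14
scene ztop [94.6] a -10 14
top head 19 l centre -0.37
top ztop [94.5] a -6 19
```

The spring force is gone at the locked height (top about 94.8 mm), so it's locked. Releasing and withdrawing.

Emit:
{"op": "jog_arm", "data": {
  "motion": [
    {"dx":0,"dy":0,"dz":0,"turn":0},
    {"dx":0,"dy":0,"dz":0,"turn":0},
    {"dx":0,"dy":0,"dz":0,"turn":0},
    {"dx":0,"dy":0,"dz":0,"turn":0},
    {"dx":0,"dy":0,"dz":0,"turn":0},
    {"dx":0,"dy":0,"dz":0,"turn":0}
  ],
  "fingers": 5.5
}}

```text
time: 19.37
tool_pos: [0.5951, -0.1846, 0.0716]
tcp_rot: [0.31, 3.126, -0.0]
wrist_force: [-0.1, -0.0, 0.3]
width: 0.648
```

Emit:
{"op": "jog_arm", "data": {
  "motion": [
    {"dx":0,"dy":0,"dz":0.5,"turn":0},
    {"dx":0,"dy":0,"dz":1,"turn":0},
    {"dx":0,"dy":0,"dz":1.5,"turn":0},
    {"dx":0,"dy":0,"dz":2,"turn":0},
    {"dx":0,"dy":0,"dz":2,"turn":0},
    {"dx":0,"dy":0,"dz":2,"turn":0},
    {"dx":0,"dy":0,"dz":2,"turn":0},
    {"dx":0,"dy":0,"dz":1,"turn":0},
    {"dx":0,"dy":0,"dz":0,"turn":0}
  ]
}}

```text
time: 20.12
tool_pos: [0.5973, -0.1853, 0.196]
tcp_rot: [0.309, 3.119, -0.003]
wrist_force: [0.9, -0.9, 1.0]
width: 0.644
```

Run:
```python
from h import *
pose()
for n in('wrist','scene','top'):
    p,d,i=cap(n,n+'9.png'); W=cloud(d,i)
    dist=np.hypot(W[...,0]-.5945,W[...,1]+.1845); m=(W[...,2]>.085)&(W[...,2]<.11)&(dist<.03)
    if m.sum()>10: rect(W,m,n+' relay')
for nm,x,y,z in(('cont',455,148,.0706),('term',582,219,.0432),('jar',695,356,.0687)):
    m=(abs(W[...,2]-z)<.009)&(np.hypot(W[...,0]*1000-x,W[...,1]*1000-y)<45)
    if m.sum()>10: rect(W,m,nm)
```

```text
t 20.12 pos [ 597.3 -185.3  196. ] jaw 78.67 tilt 0.41 F [ 0.89 -0.87  1.01] w 0.6442
wrist relay 1578 z 94.7 [ 594.5 -186. ] [26.  37.8] 79.04
scene relay 306 z 94.1 [ 593.  -184.9] [26.2 39.8] 79.1
top relay 198 z 94.1 [ 592.9 -184.5] [26.7 38.1] 78.7
cont 179 z 71.2 [456.1 149.7] [41.6 32.9] 74.47
term 356 z 43.3 [581.  219.1] [40.1 48.4] 66.89
jar 319 z 69.1 [694.6 355.8] [44.8 45.6] 32.53
```

View pics/scene9.png

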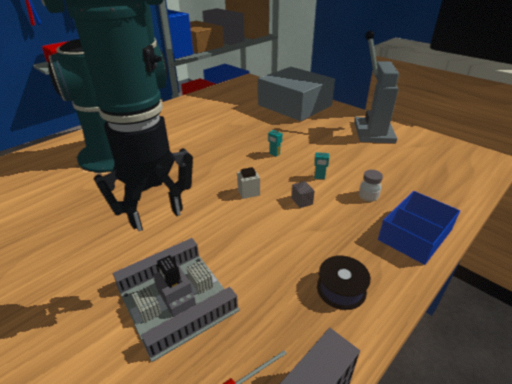

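The relay stands in the socket at (168,270) in the scene view. The contactor (248,183), terminals (303,195) and jar (371,186) are where they were in the first picture. The top is 38.5–39.2 mm above the measured rim, against 38.9 for locked and 49 for up.

```bash
python3 -c "
from h import *
pose(); print(bot.finish_job())"
```

```text
t 20.27 pos [ 594.5 -184.3  190.6] jaw 78.67 tilt 0.08 F [-0.06  0.22 -0.05] w 0.6414
the job is handed in; nothing more can be done
None
```

The black relay is in the socket, locked at its lower position and let go, and I handed the job in at 20.3 s of the 72 s allowed. The hand-in gives no verdict.

- **Pressing:** It took three presses, each peaking at about 12–13 N (well under 30 N), and none faster than about 24 mm/s.
    - The socket felt latched down at the start, and the first press popped it up.
    - The second press, at about 13 N, did not lock it. It still pushed up with about 4 N above the locked height. I don't know why; it had not come all the way up beforehand.
    - I let it rise fully (top at about 104.5 mm) and pressed again, and the spring force was gone at the locked height.
- **Last checks:** After release, all three cameras put the relay's top at 94.1–94.7 mm. That is about 39 mm above the measured rim, against 38.9 mm for locked. The gripper is about 100 mm above it and touching nothing.
- **Bystanders:** The terminals and jar measured within 1 mm of where they began. The contactor's measured centre came out 1.9 mm off, but that outline was incomplete. It looks unmoved in the picture, and the arm never went near it.
- **Disagreement:** The cameras differed by 1–2 mm on the socket's position, so I aligned the relay to the socket within each camera.
- **Side force:** Up to about 5 N of sideways force showed during two of the presses.

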